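# Push the row of channel pieces home and shut the keeper

### The arm

A 6-joint arm with a two-finger parallel gripper is mounted at the origin on a cart in front of the work surface, level with it; the furniture and walls round the work are solid. World frame = base frame: x ahead of the robot, y to its left, z up, the work surface at z = 0. Lengths are in mm, angles in rad, forces in N, time in s.
With the tool pointing down it reaches from about 250 to 725 mm from the base axis. Payload 4 kg.
Tool frame: the origin (TCP) lies midway between the tips of the shut fingers; the grasp point (between the pads) lies 19 mm behind it; z points along the fingers, y is the line along which they close (so a half turn about z gives the same grasp; the last joint's range is limited). The gripper opens to 85 mm and grips with 20 to 120 N. Pads are 22 mm wide; open, the fingers measure 114 mm over their backs; the gripper's body (76 mm by 85 mm) begins 54 mm behind the grasp point. The pads swing forward as they close: fully open they stand 13 mm farther back than shut.
Start: joints at [-1.211, 0.241, 0.005, 1.335, 0, 1.571], TCP at [176.042, -467.984, 231.306] pointing down, gripper open.
Joint ranges: [-2.72, 2.72], [-1.05, 1.87], [-1.09, 1.28], [-1.99, 2.15], [-1.42, 1.44], [-3.14, 3.14]. Speed limits (rad/s): [2.79, 2.79, 3.14, 3.14, 3.14, 3.14].

### API

Orientations are given as a unit quaternion [w, x, y, z].
In Python, from cell import robot, optics gives the robot as it stands.
- The arm moves only by the shell command python3 -m pendant 'ROWS' [FORCE]. ROWS is JSON, a list of rows, each a list of 7 numbers: the shift along the tool's x, y, z in m, then the turn, a rotation vector about the tool's x, y, z in rad, then the finger opening in m, from 0 to 0.0854. In form: [[tx, ty, tz, ax, ay, az, grip], ...]. A call has 1 to 10 rows; each row is the pose to reach, as a shift and turn from the pose commanded when the call began, along the tool's axes at that moment; what a row does not reach only later rows make up. A row lasts 1/8 s, in which the tool goes at most 62.5 mm and 10.7 degrees, less where a joint would pass 70% of its speed; a pose out of reach is approached as far as the arm can. A call with a gripper value outside its range is refused whole. The fingers move at their own pace and stop on an object; FORCE is the grip in N (left out, the last holds). Time passes only in rows, so rows that repeat a pose let the fingers close. It gives the time, the measured TCP pose, the force, the opening and the grip force at its end, in the units of the state.
- robot.get_state(): the state, without advancing time (a new reading comes with each control period).
- optics.grab_frame(name): name is "side" or "top" or "wrist"; returns a dict with "image" (480x640x3 uint8, red, green, blue), "z_map" (480x640 float32, mm along the optical axis (not along the pixel's ray), 0 where there is no reading), "fx", "fy", "cx", "cy" (pixels), "rvec" (rotation vector, rad) and "tvec" (3), from world to camera coordinates, as OpenCV has them. Camera axes: x right, y down, z forward; pixel columns grow to the right and rows downward; lengths in mm; the calibration is good to about 2 mm. A picture is of the moment at which its call begins.
- robot.sign_off(): hands the job in; it is judged then, once.
Trained networks look in the newest picture that a camera, given by its name, has taken for a name from the list of things; names that differ only in an ending like _2 or _b are one class to them, and where a whole thing is asked for, a point or a joint stands for the part that bears it (a point fixed in the world has none). Each returns a list of dicts, best first, with "p" (0 to 1); they miss things now and then, are a little off and sometimes report something else, mostly with a low value. They report only what shows in the picture. A call takes as long as a camera call. They do not tell look-alikes from the thing itself.
- optics.spot_in(camera, thing): "centre" ([x, y, z] in mm, in world coordinates, good to about 4 mm: the middle of the surface that is visible of it).
The state is a dict: "time": time; "q": joint angles; "joint_vel": joint speeds; "effort": joint torques, N m; "tool_pos": TCP position; "orientation": TCP orientation; "contact_force": force on the tool from outside, world axes, zero at the start; "torque": the same for the moment, N m; "finger_gap": finger opening in mm; "gripper_force": force on a finger pad.
Only numpy, scipy, OpenCV 4.12 (cv2) and the standard library are available. Lean on these libraries where they do the work, as an engineer would, in place of code of your own. Each camera call takes 0.05 s, during which the arm holds its last target. There are 200 camera calls.

### The job

With the fingertips, push on the rearmost piece so that the whole row of four steel channel pieces slides along the blue-edged jig as one train until it is fully home against the yellow end stop. Leave the red keeper bar open until then; after that swing it fully across the bed behind the row and draw back. Only push: lift nothing, do not push on the three front pieces, and leave the other things on the bench alone.

Things in the scene. Friction and masses are not known exactly. Their poses are not given: they have to be found in the camera images.
- jig: fixed steel jig: bed 430 x 120 mm, 6 mm thick; origin on the bench under the middle of the bed. Its x axis runs along the bed to the yellow end stop, roughly to the robot's left (world +y, up to 0.35 rad off), y across, z up. Blue guide lips: inner faces at y = +-40.5 mm, outer +-48.5 mm, tops 16.5 mm above the bench; the tail end (-x) is open
- stop_face (a point): middle of the end stop's face that the front piece must meet, at jig x = +190 mm, 21 mm above the bench; the stop is 80 mm wide, its top 49 mm above the bench
- piece_1: front brown steel channel piece, open side up; origin at the centre of its underside, 6 mm above the bench, at jig x = 167 mm when home. 76 mm long across the bed (its own x), 46 mm along it, 30 mm tall; its upright flanges (5 mm thick, flat) touch the neighbours'
- piece_2: second brown steel channel piece, open side up; origin at the centre of its underside, 6 mm above the bench, at jig x = 121 mm when home. 76 mm long across the bed (its own x), 46 mm along it, 30 mm tall; its upright flanges (5 mm thick, flat) touch the neighbours'
- piece_3: third brown steel channel piece, open side up; origin at the centre of its underside, 6 mm above the bench, at jig x = 75 mm when home. 76 mm long across the bed (its own x), 46 mm along it, 30 mm tall; its upright flanges (5 mm thick, flat) touch the neighbours'
- piece_4: fourth (rearmost) brown steel channel piece, open side up; origin at the centre of its underside, 6 mm above the bench, at jig x = 29 mm when home. 76 mm long across the bed (its own x), 46 mm along it, 30 mm tall; its upright flanges (5 mm thick, flat) touch the neighbours'. The only one to push on; its rear face is at jig x = 6 mm when home. About 2 to 7 N moves the whole row
- keeper (a joint): angle of the red keeper bar about its upright pivot: 0 = straight across the bed (hard stop; its front face is then 4 mm behind the row's home position), 1.57 = parallel to the bed beside it, pointing to the tail; starts at 1.6 to 1.95. At angle q the bar points along (-sin q, cos q) in jig x, y. It stays where left; about 1 N near its end moves it
- keeper_pivot (a point): pivot of the keeper at mid height of the bar, 31.5 mm above the bench, at jig x = -4 mm, y = -70 mm. The bar is 12 mm thick and 24 mm tall (19.5 to 43.5 mm above the bench), its end 104 mm from the pivot
- keeper_tip (a point): middle of the free end of the keeper bar, 104 mm from the pivot
- hex_bolt: bystander: loose steel bolt standing on its head, 34 mm across, 90 mm tall; origin under its middle; leave alone
- hex_nut: bystander: loose steel nut 34 mm across, 16 mm tall; origin under its middle; leave alone
- grease_tub: bystander: blue and white tub, 69 mm across, 69 mm tall; origin under its middle; leave alone
- parts_tin: bystander: olive tin box 73 x 103 x 33 mm; origin under its middle; leave alone
- paint_aerosol: bystander: spray can 67 mm across, 205 mm tall; origin under its middle; leave alone
There are look-alikes about, which are no part of the job. What is shaped like the piece_2 but orange or turquoise is not meant. Leave any purple look-alike of the piece_4 alone.

How it is judged:
By the outcome, as a careful person would: the job done as asked, in the order asked, and still so for the second after the job is handed in, with the robot touching nothing.
It also fails if it takes over 48 s, if anything falls off the work surface, if the arm or the gripper's body presses on something with over 40 N, if the wrist force passes 120 N, or if a joint passes its speed limit or range.

## Working session

There is one attempt and no reset: what is moved stays moved. The work goes in short steps, Python scripts to look and compute and a shell command to move; the robot and the scene stay as the last step left them, time stands still between calls to the robot, and variables do not carry over. Pictures are saved under pics/ and viewed, at most 10 in all, crops included, and the job is handed in when it is done.

```bash
mkdir -p pics; ls; cat > h.py <<'E'
import numpy as np, cv2
from cell import robot, optics
def save(f,n): cv2.imwrite(f"pics/{n}.png", f["image"][:,:,::-1])
def world(f,u,v,z=None):
    R=cv2.Rodrigues(np.array(f["rvec"],float))[0]; t=np.array(f["tvec"],float).ravel()
    d=np.array([(u-f["cx"])/f["fx"],(v-f["cy"])/f["fy"],1.])
    o=-R.T@t; w=R.T@d
    if z is None: return o+w*f["z_map"][int(v),int(u)]
    return o+w*(z-o[2])/w[2]
def pix(f,p):
    return cv2.projectPoints(np.array(p,float).reshape(-1,3),np.array(f["rvec"],float),np.array(f["tvec"],float),np.array([[f["fx"],0,f["cx"]],[0,f["fy"],f["cy"]],[0,0,1.]]),None)[0].reshape(-1,2)
E
python3 - <<'E'
from h import *
a=optics.grab_frame("top"); b=optics.grab_frame("side"); 
save(a,"top0"); save(b,"side0")
for c,f in(("top",a),("side",b)):
  for n in ["piece_4","jig","keeper","keeper_tip","stop_face","hex_bolt","hex_nut","grease_tub","parts_tin","paint_aerosol"]:
    try:
      for r in optics.spot_in(c,n)[:7]: print(c,n,round(r["p"],2),np.round(r["centre"]),np.round(pix(f,r["centre"])[0]))
    except Exception as e: print(c,n,e)
print(robot.get_state())
E
```

```text
pics
top piece_4 0.98 [492.  -7.  11.] [305. 270.]
top piece_4 0.81 [ 576. -309.    6.] [417. 242.]
top piece_4 0.74 [495. 302.   6.] [189. 265.]
top piece_4 0.73 [504.  39.   9.] [287. 265.]
top piece_4 0.73 [692. 107.   4.] [266. 195.]
top piece_4 0.69 [473. -57.   9.] [323. 277.]
top piece_4 0.69 [ 457. -103.   13.] [340. 284.]
top jig 0.81 [512.  11.   8.] [298. 262.]
top keeper 0.58 [550. -71.  42.] [329. 248.]
top keeper 0.25 [506.   6.   5.] [300. 264.]
top keeper_tip 0.47 [552. -76.  44.] [331. 247.]
top stop_face 0.86 [507.   7.   6.] [300. 264.]
top hex_bolt 0.62 [763.  35.  43.] [292. 167.]
top hex_nut 0.38 [736. -64.  19.] [328. 180.]
top grease_tub 0.84 [ 720. -205.   65.] [383. 183.]
top grease_tub 0.16 [505.   7.   5.] [299. 265.]
top parts_tin 0.88 [ 426. -395.   35.] [453. 299.]
top paint_aerosol 0.82 [ 686. -363.  161.] [455. 190.]
side piece_4 0.85 [685. 116.  17.] [228. 280.]
side piece_4 0.83 [466. -70.  25.] [361. 267.]
side piece_4 0.81 [483. -26.  18.] [344. 276.]
side piece_4 0.74 [492. 300.  12.] [237. 368.]
side piece_4 0.7 [ 567. -302.   11.] [370. 223.]
s
[... 571 characters left out ...]
099822e+00,  2.40599840e-01,  4.99361584e-03,  1.33521014e+00,
        1.59997146e-05,  1.57083740e+00]), 'joint_vel': array([ 1.67466178e-03, -5.44648292e-04,  4.20342344e-05,  2.09721873e-05,
       -2.08511882e-04,  6.19980682e-04]), 'effort': array([-4.36774044e-04, -3.72216511e+01,  2.52697259e+01,  1.14082373e-03,
       -3.38352083e-04,  1.57096288e-06]), 'tool_pos': array([ 176.04445204, -467.97499412,  231.30410221]), 'orientation': array([-1.12891076e-05,  9.83865434e-01,  1.78910054e-01,  6.07777319e-06]), 'contact_force': array([ 0.13489591, -0.10694342,  0.13358794]), 'torque': array([-0.01936163, -0.0364037 , -0.06402262]), 'gripper_force': 0.0, 'finger_gap': 85.42460605859111}
```

```bash
python3 - <<'E'
import cv2
a=cv2.imread("pics/top0.png")[140:340,160:480]
cv2.imwrite("pics/top0c.png",cv2.resize(a,(800,500),interpolation=cv2.INTER_CUBIC))
E
```

```text
(no output)
```

View pics/top0c.png

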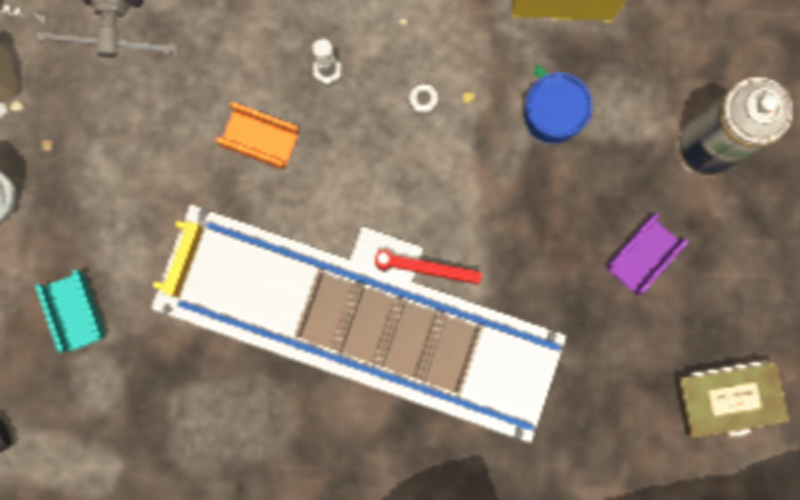

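View pics/side0.png

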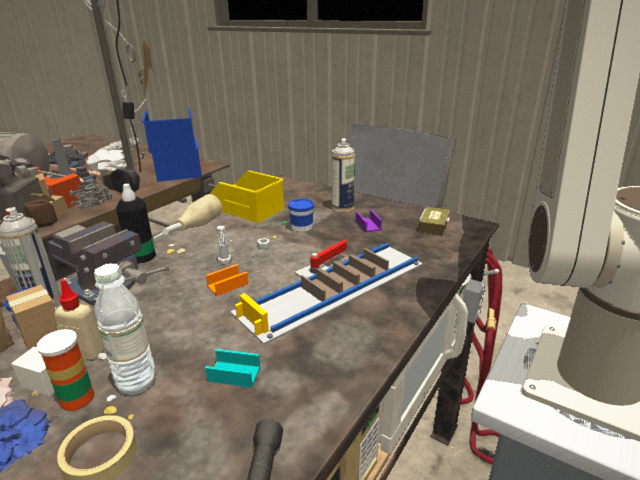

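Top crop (2.5x, offset 160,140): the brown row runs along the bed at crop (322,310), (362,320), (407,335) and (452,355). The rearmost, toward the tail, is at (452,355), i.e. full image (341,282). The yellow stop is at crop (180,258), and the keeper pivot is at (383,259) with the bar pointing to the tail. Candidates that could be mistaken for the piece are orange (258,135), turquoise (70,310) and purple (648,253), all off the jig. I choose the brown piece at the tail end of the row.

```bash
cat > fit.py <<'E'
from h import *
from scipy.optimize import least_squares
def masks(f):
    hsv=cv2.cvtColor(f["image"],cv2.COLOR_RGB2HSV); H,S,V=cv2.split(hsv)
    return hsv,H,S,V
def near(W): return (abs(W[:,0]-510)<140)&(abs(W[:,1]-10)<280)
def pts(f,m,z):
    v,u=np.nonzero(m); W=np.array([world(f,a,b,z) for a,b in zip(u,v)]); return W[near(W)]
def jig(f):
    hsv,H,S,V=masks(f)
    B=pts(f,(H>100)&(H<125)&(S>120)&(V>60),16.5)[:,:2]
    # long axis direction (towards +y)
    def res(p):
        th,c=p; n=np.array([-np.sin(th),np.cos(th)])
        return abs(B@n-c)-44.5
    best=min((least_squares(res,[t,B.mean(0)@[-np.sin(t),np.cos(t)]],loss="soft_l1",f_scale=2) for t in np.linspace(1.2,2.0,9)),key=lambda r:r.cost)
    th,c=best.x; e=np.array([np.cos(th),np.sin(th)]); n=np.array([-e[1],e[0]])
    W=pts(f,(S<45)&(V>170),6)[:,:2]; k=abs(W@n-c)<55; s=np.sort(W[k]@e)
    Y=pts(f,(H>22)&(H<35)&(S>150)&(V>90),49)[:,:2]; k=abs(Y@n-c)<45; sy=np.sort(Y[k]@e)
    lo,hi=np.percentile(s,[.3,99.7])
    return th,c,e,n,(lo+hi)/2,hi-lo,np.percentile(sy,[2,98]),np.std(best.fun)
if __name__=="__main__":
  for cam in("top","side"):
    f=optics.grab_frame(cam); th,c,e,n,s0,L,y,sd=jig(f)
    O=e*s0+n*c
    print(cam,"th",th,"O",O,"bedlen",L,"yellow top jig x",y-s0,"sd",sd,len(f))
    hsv,H,S,V=masks(f)
    R=pts(f,((H<6)|(H>174))&(S>170)&(V>90),43.5)[:,:2]-O; R=np.c_[R@e,R@n]; R=R[(abs(R[:,1]+70)<80)&(abs(R[:,0]+50)<110)]
    far=R[np.argsort(R[:,0])[:15]].mean(0); print("red pivot-ish",R[np.argsort(-R[:,0])[:15]].mean(0),"far",far,"q",np.arctan2(-(far[0]+4),far[1]+70),np.hypot(far[0]+4,far[1]+70))
    Bn=pts(f,(H<20)&(S>25)&(V>60)&(V<190),36)[:,:2]-O; Bn=np.c_[Bn@e,Bn@n]; k=(abs(Bn[:,1])<30)&(abs(Bn[:,0])<170); print("brown x",np.percentile(Bn[k,0],[1,99]))
    if cam=="top":
      im=f["image"][:,:,::-1].copy()
      def J(x,y,z): return [*(O+x*e+y*n),z]
      for p in [J(x,y,16.5) for x in np.arange(-200,200,10) for y in(-40.5,40.5)]+[J(-215,y,6) for y in(-60,60)]+[J(215,y,6) for y in(-60,60)]+[J(190,y,49) for y in(-40,40)]+[J(-4,-70,43.5)]:
        q=pix(f,p)[0]; cv2.circle(im,tuple(int(round(a*4)) for a in q),1,(0,255,0),-1,shift=2)
      cv2.imwrite("pics/fit.png",cv2.resize(im[210:320,210:400],(760,440),interpolation=cv2.INTER_CUBIC))
E
python3 fit.py
```

```text
top th 1.2637173345876764 O [495.33358506  -2.79294189] bedlen 428.56087478752204 yellow top jig x [189.93189063 208.59041992] sd 1.1586022305706414 8
red pivot-ish [-12.13348615 -68.88268444] far [-100.46958871  -83.2193056 ] q 1.7069789733408731 97.37110242025247
brown x [-121.0484475    54.53298283]
side th 1.2699466448233632 O [ 4.89935393e+02 -3.39524229e-01] bedlen 429.55145800743946 yellow top jig x [191.22958652 227.50822278] sd 4.327694814434752 8
red pivot-ish [ 21.6185349  -44.18562304] far [-101.91908222  -85.62594964] q 1.7290422698871524 99.1580403490691
brown x [-122.97945808   80.89886658]
```

View pics/fit.png

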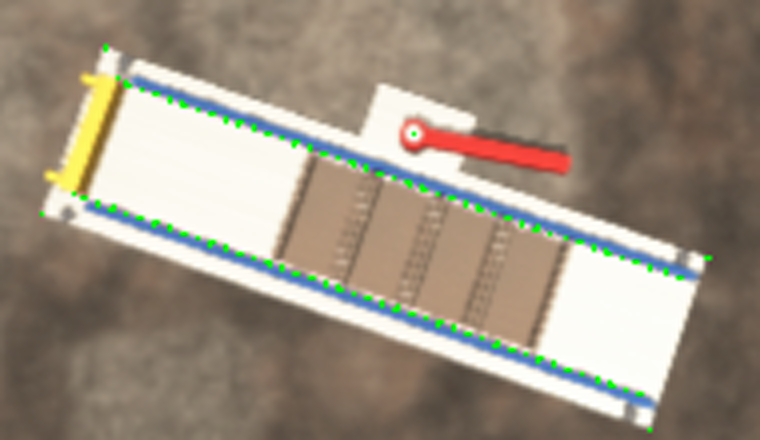

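The overlay dots lie on the lip edges, bed corners, stop face and pivot, so the jig pose is good: theta = 1.264, origin (495.3, -2.8). The row's rear is at about x = -121, leaving about 127 mm to push. I will go behind the row with the fingers 36 mm apart across the bed.

```bash
python3 -m pendant '[[0.06,-0.033,0.01,0,0,-0.18,0.036],[0.12,-0.066,0.03,0,0,-0.36,0.036],[0.18,-0.099,0.06,0,0,-0.54,0.036],[0.24,-0.132,0.08,0,0,-0.72,0.036],[0.30,-0.166,0.11,0,0,-0.904,0.036],[0.34,-0.19,0.141,0,0,-0.904,0.036],[0.37,-0.205,0.141,0,0,-0.904,0.036],[0.37,-0.205,0.141,0,0,-0.904,0.036],[0.37,-0.205,0.141,0,0,-0.904,0.036],[0.37,-0.205,0.141,0,0,-0.904,0.036]]' 40
cat > st.py <<'E'
from fit import *
th,O=1.2637,np.array([495.3,-2.8]); e=np.array([np.cos(th),np.sin(th)]); n=np.array([-e[1],e[0]])
def jg(p): d=np.array(p)[:2]-O; return np.round([d@e,d@n],1)
def st():
    s=robot.get_state(); w,x,y,z=s["orientation"]
    F=s["contact_force"]
    print("t",round(s["time"],2),"jig",jg(s["tool_pos"]),"z",round(s["tool_pos"][2],1),"ang",round(2*np.arctan2(y,x)-th,4),"tilt",round(abs(w)+abs(z),4),"F jig",np.round([F[:2]@e,F[:2]@n,F[2]],1),"gap",round(s["finger_gap"],1))
if __name__=="__main__": st()
E
python3 st.py
```

```text
time: 2.45
tool_pos: [449.7, -147.0, 90.8]
orientation: [0.0, 0.807, 0.59, -0.0]
contact_force: [0.1, -0.6, 0.2]
finger_gap: 36.0
gripper_force: 0.0
t 2.45 jig [-1.512e+02 -1.000e-01] z 90.8 ang -0.0017 tilt 0.0004 F jig [-0.6 -0.3  0.2] gap 36.0
```

```bash
python3 -m pendant '[[0,0,0.05,0,0,0.0017,0.036],[0,0,0.075,0,0,0.0017,0.036],[0,0,0.075,0,0,0.0017,0.036],[0.01,0,0.075,0,0,0.0017,0.036],[0.015,0,0.075,0,0,0.0017,0.036],[0.02,0,0.075,0,0,0.0017,0.036],[0.025,0,0.075,0,0,0.0017,0.036],[0.03,0,0.075,0,0,0.0017,0.036]]'
python3 - <<'E'
from st import *
st(); save(optics.grab_frame("side"),"s1")
im=cv2.imread("pics/s1.png")[200:350,220:440]; cv2.imwrite("pics/s1c.png",cv2.resize(im,(792,540),interpolation=cv2.INTER_CUBIC))
E
```

```text
time: 3.45
tool_pos: [460.3, -118.9, 16.9]
orientation: [0.003, 0.808, 0.59, -0.001]
contact_force: [-1.7, -6.1, 3.9]
finger_gap: 35.7
gripper_force: 3.2
t 3.45 jig [-121.3   -1.7] z 16.9 ang -0.0023 tilt 0.0033 F jig [-6.3 -0.2  3.9] gap 35.7
```

View pics/s1c.png

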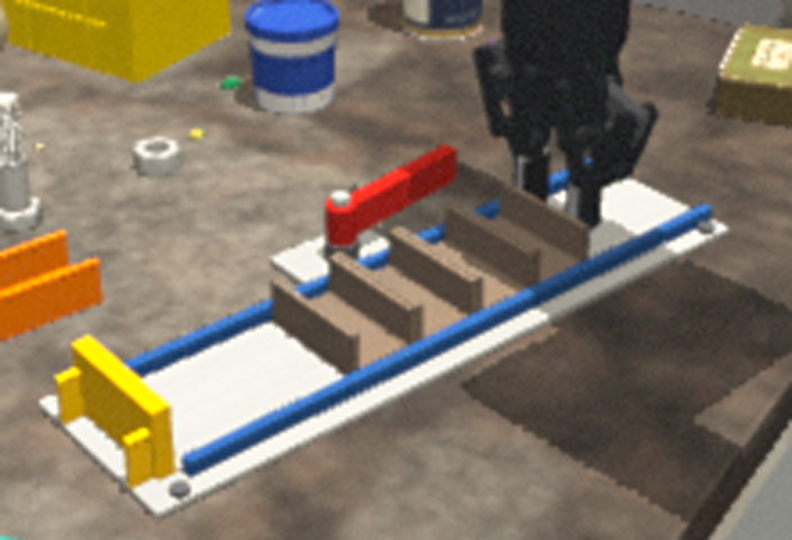

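The side view shows both fingertips on the rear flange at crop (545–590,210), and the row is in line. The keeper is open. I'll push the train.

```bash
python3 -m pendant '[[0.008,0,0,0,0,0,0.036],[0.016,0,0,0,0,0,0.036],[0.024,0,0,0,0,0,0.036],[0.032,0,0,0,0,0,0.036],[0.040,0,0,0,0,0,0.036],[0.048,0,0,0,0,0,0.036],[0.056,0,0,0,0,0,0.036],[0.064,0,0,0,0,0,0.036],[0.072,0,0,0,0,0,0.036],[0.08,0,0,0,0,0,0.036]]'; python3 st.py
```

```text
time: 4.75
tool_pos: [484.4, -42.7, 16.9]
orientation: [0.003, 0.808, 0.59, -0.001]
contact_force: [-2.1, -7.7, 5.5]
finger_gap: 36.2
gripper_force: 3.9
t 4.75 jig [-41.4  -1.6] z 16.9 ang -0.0027 tilt 0.0032 F jig [-7.9 -0.4  5.5] gap 36.2
```

```bash
python3 -m pendant '[[0.008,0,0,0,0,0,0.036],[0.014,0,0,0,0,0,0.036],[0.02,0,0,0,0,0,0.036],[0.025,0,0,0,0,0,0.036],[0.028,0,0,0,0,0,0.036],[0.028,0,0,0,0,0,0.036]]'; python3 - <<'E'
from st import *
st(); f=optics.grab_frame("top"); save(f,"t2"); im=cv2.imread("pics/t2.png")[220:300,215:365]; cv2.imwrite("pics/t2c.png",cv2.resize(im,(750,400),interpolation=cv2.INTER_CUBIC))
E
```

```text
time: 5.5
tool_pos: [492.8, -15.6, 16.8]
orientation: [0.002, 0.808, 0.59, -0.0]
contact_force: [-2.0, -6.5, 4.8]
finger_gap: 35.8
gripper_force: 3.1
t 5.5 jig [-13.   -1.5] z 16.8 ang -0.0022 tilt 0.0024 F jig [-6.8 -0.1  4.8] gap 35.8
```

View pics/t2c.png

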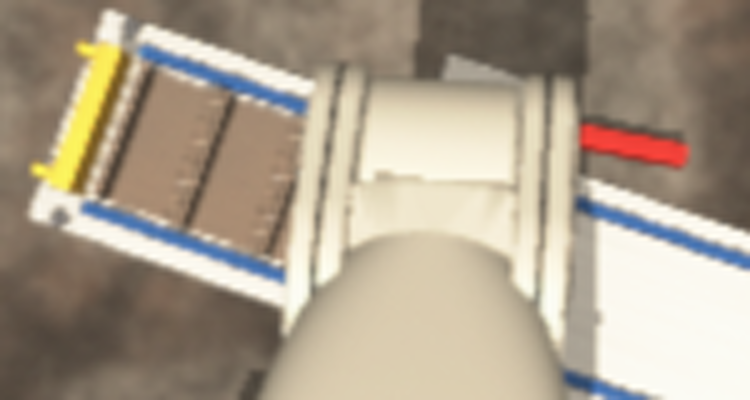

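The top view shows the front flange at crop (110–150,130), a few mm short of the stop. I'll push on in small steps and watch the force.

```bash
python3 -m pendant '[[0.002,0,0,0,0,0,0.036],[0.004,0,0,0,0,0,0.036],[0.006,0,0,0,0,0,0.036],[0.006,0,0,0,0,0,0.036]]'; python3 st.py
```

```text
time: 6.05
tool_pos: [494.5, -10.1, 16.7]
orientation: [0.002, 0.808, 0.59, -0.0]
contact_force: [-2.2, -6.7, 5.0]
finger_gap: 36.2
gripper_force: 3.3
t 6.05 jig [-7.2 -1.4] z 16.7 ang -0.0024 tilt 0.0025 F jig [-7.1  0.1  5. ] gap 36.2
```

```bash
python3 -m pendant '[[0.0015,0,0,0,0,0,0.036],[0.003,0,0,0,0,0,0.036],[0.003,0,0,0,0,0,0.036]]'; python3 st.py
```

```text
time: 6.42
tool_pos: [495.3, -7.3, 16.7]
orientation: [0.002, 0.808, 0.59, -0.001]
contact_force: [-1.6, -6.7, 4.5]
finger_gap: 36.0
gripper_force: 3.4
t 6.42 jig [-4.3 -1.3] z 16.7 ang -0.0025 tilt 0.0026 F jig [-6.9 -0.5  4.5] gap 36.0
```

```bash
python3 -m pendant '[[0.0015,0,0,0,0,0,0.036],[0.003,0,0,0,0,0,0.036],[0.003,0,0,0,0,0,0.036]]'; python3 st.py
```

```text
time: 6.8
tool_pos: [495.3, -7.2, 16.8]
orientation: [0.004, 0.808, 0.589, -0.003]
contact_force: [-4.0, -14.5, 8.2]
finger_gap: 35.9
gripper_force: 7.6
t 6.8 jig [-4.2 -1.3] z 16.8 ang -0.0041 tilt 0.0071 F jig [-15.1  -0.5   8.2] gap 35.9
```

The advance has stalled at x = -4.2 and the force is rising, so the row is on the stop. I'll press it once more firmly, then back off, rise and close the fingers.

```bash
python3 -m pendant '[[0.003,0,0,0,0,0,0.036],[0.003,0,0,0,0,0,0.036]]'; python3 st.py; python3 -m pendant '[[-0.01,0,0,0,0,0,0.036],[-0.03,0,0,0,0,0,0.036],[-0.05,0,0,0,0,0,0.036],[-0.05,0,-0.05,0,0,0,0.036],[-0.05,0,-0.1,0,0,0,0.01],[-0.05,0,-0.1,0,0,0,0],[-0.078,0.05,-0.1,0,0,0,0],[-0.078,0.115,-0.1,0,0,0,0],[-0.078,0.115,-0.1,0,0,0,0],[-0.078,0.115,-0.1,0,0,0,0]]'
python3 - <<'E'
from st import *
st(); f=optics.grab_frame("top"); save(f,"t3")
hsv,H,S,V=masks(f)
R=pts(f,((H<6)|(H>174))&(S>170)&(V>90),43.5)[:,:2]-O; R=np.c_[R@e,R@n]; R=R[(abs(R[:,1]+70)<80)&(abs(R[:,0]+50)<110)]; far=R[np.argsort(R[:,0])[:15]].mean(0); print(far)
im=cv2.imread("pics/t3.png")[220:300,215:365]; cv2.imwrite("pics/t3c.png",cv2.resize(im,(750,400),interpolation=cv2.INTER_CUBIC))
E
```

```text
time: 7.05
tool_pos: [495.3, -7.2, 16.8]
orientation: [0.006, 0.809, 0.588, -0.006]
contact_force: [-7.3, -22.0, 10.4]
finger_gap: 35.9
gripper_force: 11.8
t 7.05 jig [-4.2 -1.3] z 16.8 ang -0.0056 tilt 0.0116 F jig [-23.2   0.3  10.4] gap 35.9
time: 8.3
tool_pos: [581.5, -108.6, 113.8]
orientation: [-0.001, 0.807, 0.59, -0.001]
contact_force: [0.3, 0.9, -0.5]
finger_gap: -0.2
gripper_force: 0.0
t 8.3 jig [ -74.8 -114.1] z 113.8 ang -0.0012 tilt 0.0022 F jig [ 0.9 -0.  -0.5] gap -0.2
[-21.64376533 -71.69941961]
```

View pics/t3c.png

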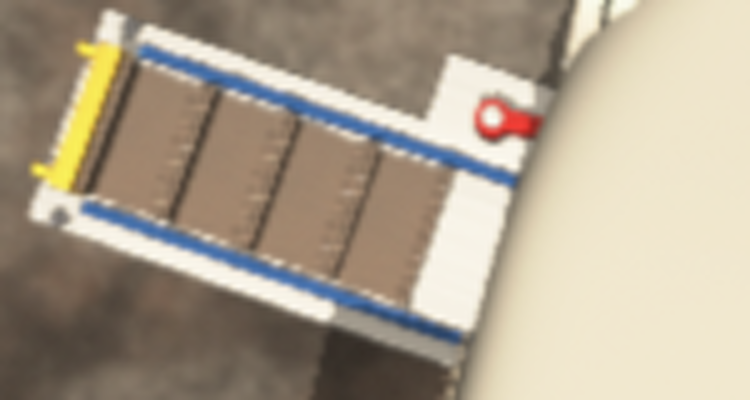

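All four pieces sit closed up against the yellow stop, with the rear edge at crop (450–412,170–300). Next I'll work out the swing path.

```bash
python3 -m pendant '[[0,0,0.05,0,0,0,0],[0,0,0.088,0,0,0,0],[0,0,0.088,0,0,0,0]]'; python3 - <<'E'
from st import *
st(); s=robot.get_state(); c=jg(s["tool_pos"])
for q in [1.7,1.5,1.3,1.1,.9,.7,.5,.35,.2,.1,0]:
    u=np.array([-np.sin(q),np.cos(q)]); m=np.array([np.cos(q),np.sin(q)])
    P=np.array([-4,-70])+80*u-(6+11*abs(np.cos(q))+14*np.sin(q))*m; d=P-c
    print(q,np.round(P),"tx ty",np.round([d[0]/1000,-d[1]/1000],3))
E
```

```text
time: 8.72
tool_pos: [578.1, -107.9, 24.8]
orientation: [-0.003, 0.807, 0.59, -0.003]
contact_force: [-0.5, -0.7, 0.3]
finger_gap: -0.1
gripper_force: 0.0
t 8.72 jig [ -75.1 -110.7] z 24.8 ang -0.0008 tilt 0.0057 F jig [-0.8  0.2  0.3] gap -0.1
1.7 [ -81. -101.] tx ty [-0.005 -0.009]
1.5 [-85. -85.] tx ty [-0.01  -0.026]
1.3 [-87. -70.] tx ty [-0.012 -0.04 ]
1.1 [-86. -55.] tx ty [-0.011 -0.056]
0.9 [-81. -39.] tx ty [-0.006 -0.072]
0.7 [-73. -24.] tx ty [ 0.002 -0.087]
0.5 [-62. -11.] tx ty [ 0.013 -0.1  ]
0.35 [-51.  -2.] tx ty [ 0.024 -0.109]
0.2 [-39.   5.] tx ty [ 0.036 -0.115]
0.1 [-30.   8.] tx ty [ 0.045 -0.118]
0 [-21.  10.] tx ty [ 0.054 -0.121]
```

```bash
python3 -m pendant '[[-0.005,-0.009,0,0,0,0,0],[-0.01,-0.018,0,0,0,0,0],[-0.01,-0.026,0,0,0,0,0],[-0.012,-0.034,0,0,0,0,0],[-0.012,-0.042,0,0,0,0,0],[-0.011,-0.056,0,0,0,0,0],[-0.006,-0.072,0,0,0,0,0],[0.002,-0.087,0,0,0,0,0],[0.002,-0.087,0,0,0,0,0]]'; python3 st.py
```

```text
time: 9.85
tool_pos: [498.6, -80.3, 27.1]
orientation: [-0.001, 0.807, 0.59, -0.001]
contact_force: [0.5, 0.2, 0.7]
finger_gap: 0.1
gripper_force: 0.0
t 9.85 jig [-72.8 -26.6] z 27.1 ang -0.0005 tilt 0.0014 F jig [ 0.3 -0.4  0.7] gap 0.1
```

```bash
python3 -m pendant '[[0.006,-0.008,0,0,0,0,0],[0.011,-0.015,0,0,0,0,0],[0.017,-0.021,0,0,0,0,0],[0.022,-0.025,0,0,0,0,0],[0.028,-0.029,0,0,0,0,0],[0.034,-0.032,0,0,0,0,0],[0.043,-0.035,0,0,0,0,0],[0.047,-0.037,0,0,0,0,0],[0.047,-0.037,0,0,0,0,0]]'
python3 - <<'E'
from st import *
st(); f=optics.grab_frame("side"); save(f,"s4")
im=cv2.imread("pics/s4.png")[200:350,220:440]; cv2.imwrite("pics/s4c.png",cv2.resize(im,(792,540),interpolation=cv2.INTER_CUBIC))
E
```

```text
time: 10.98
tool_pos: [478.9, -24.3, 27.2]
orientation: [-0.0, 0.807, 0.59, -0.0]
contact_force: [0.8, -0.2, -0.3]
finger_gap: -0.3
gripper_force: 0.0
t 10.97 jig [-25.5   9.1] z 27.2 ang -0.0007 tilt 0.0005 F jig [ 0.  -0.8 -0.3] gap -0.3
```

View pics/s4c.png

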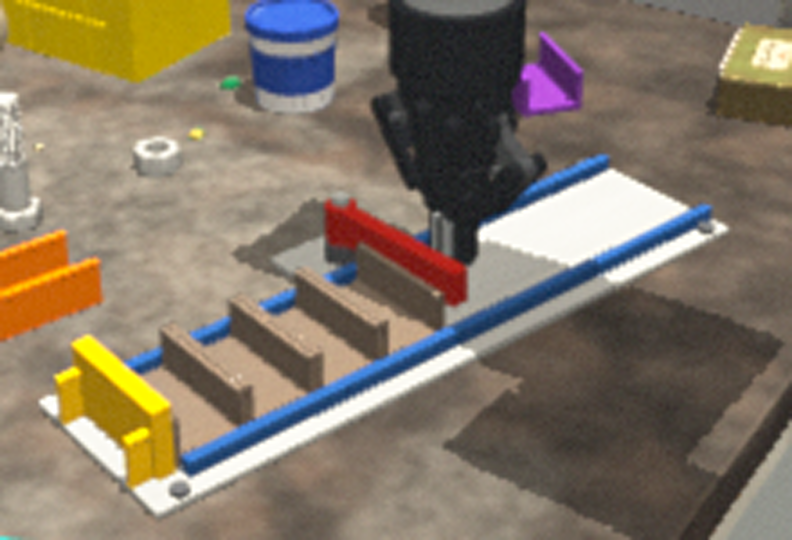

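The side view shows the bar nearly across, crop (340,215)–(460,285), with the fingertip behind it. I'll ease it to its hard stop.

```bash
python3 -m pendant '[[0.003,0,0,0,0,0,0],[0.006,0,0,0,0,0,0],[0.008,0,0,0,0,0,0],[0.008,0,0,0,0,0,0]]'; python3 st.py
```

```text
time: 11.52
tool_pos: [480.6, -19.2, 27.2]
orientation: [0.001, 0.808, 0.589, -0.002]
contact_force: [-2.4, -6.3, 2.4]
finger_gap: -0.3
gripper_force: 3.5
t 11.53 jig [-20.1   9. ] z 27.2 ang -0.0029 tilt 0.0034 F jig [-6.7  0.4  2.4] gap -0.3
```

```bash
python3 -m pendant '[[0.003,0,0,0,0,0,0],[0.003,0,0,0,0,0,0]]'; python3 st.py; python3 -m pendant '[[-0.02,0,0,0,0,0,0],[-0.05,0,0,0,0,0,0],[-0.07,0,-0.03,0,0,0,0],[-0.1,0,-0.08,0,0,0,0],[-0.15,0,-0.12,0,0,0,0],[-0.2,0,-0.14,0,0,0,0],[-0.25,0,-0.14,0,0,0,0],[-0.25,0,-0.14,0,0,0,0],[-0.25,0,-0.14,0,0,0,0]]'
python3 - <<'E'
from st import *
st(); f=optics.grab_frame("top"); save(f,"t5"); hsv,H,S,V=masks(f)
R=pts(f,((H<6)|(H>174))&(S>170)&(V>90),43.5)[:,:2]-O; R=np.c_[R@e,R@n]; R=R[(abs(R[:,1]+20)<80)&(abs(R[:,0])<60)]
far=R[np.argsort(-R[:,1])[:15]].mean(0); b=R[(R[:,1]>-50)]; print("tip",far,"bar slope",np.polyfit(b[:,1],b[:,0],1))
im=cv2.imread("pics/t5.png")[220:300,215:365]; cv2.imwrite("pics/t5c.png",cv2.resize(im,(750,400),interpolation=cv2.INTER_CUBIC))
E
```

```text
time: 11.78
tool_pos: [480.7, -19.1, 27.2]
orientation: [0.003, 0.808, 0.589, -0.005]
contact_force: [-5.2, -14.4, 4.3]
finger_gap: 0.3
gripper_force: 7.6
t 11.78 jig [-19.9   9. ] z 27.2 ang -0.0047 tilt 0.0078 F jig [-15.3   0.6   4.3] gap 0.3
time: 12.9
tool_pos: [406.5, -252.2, 167.0]
orientation: [-0.0, 0.808, 0.59, 0.0]
contact_force: [-0.4, 0.1, -0.1]
finger_gap: -0.3
gripper_force: 0.0
t 12.9 jig [-264.6    9.2] z 167.0 ang -0.0022 tilt 0.0008 F jig [-0.   0.4 -0.1] gap -0.3
tip [-3.88701508 22.67533448] bar slope [ 2.19085113e-03 -3.85296117e+00]
```

View pics/t5c.png

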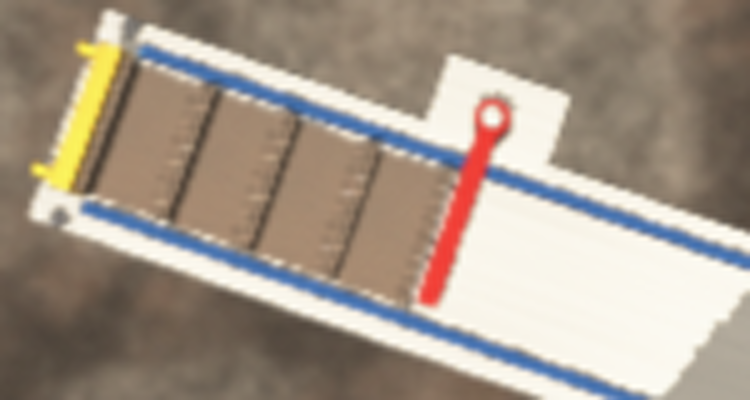

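The row is closed up on the yellow stop. The red bar lies straight across behind it, crop (490,118)–(428,298), with slope 0.002, so q is about 0. The arm is clear.

```bash
python3 -c "
from cell import robot
print(robot.sign_off())"
```

```text
the job is handed in; nothing more can be done
None
```

The four-piece row is home against the yellow stop, the red keeper is fully across behind it, the arm is drawn back clear, and the job is handed in at about 13 s of the 48 s allowed.

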